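# Swing the staking arm over the waiting connector and press it

## Task

On the staking fixture, push the swing arm round with a fingertip until its plunger stands squarely over the one connector waiting in a nest (the other three nests hold only flat blanking squares). Then press the plunger's cap fully down onto the connector, let it spring back up, and come away. Do not press the plunger down anywhere else; the connector stays seated in its nest, the blanks and everything else on the bench stay where they are, and nothing is picked up.

Things in the scene. Friction and masses are not known exactly. Their poses are not given: they have to be found in the camera images.
- fixture: Blue 220 x 330 mm base with dark steel top, fixed, 20 mm high. Origin under its pivot; it reaches 53 mm behind (fixture -x), 167 mm ahead and 165 mm to each side. Four nests on an arc of 130 mm radius about the pivot, at -60, -20, 20 and 60 degrees from fixture x; each is four brass pins, 5 mm thick, 7 mm high, round a 33 mm square.
- pivot (a point): Point on the vertical pivot axis at the top of the base (20 mm above the table); x is the fixture's x, z up. On this axis stand a post and the arm's round hub, 40 mm in diameter; the post's end is 108 mm above the table.
- swing_arm (a joint): Angle (rad) of the horizontal arm about the pivot: 0 along fixture x, growing anticlockwise from above, free from -2.1 to 2.1. Starts parked on the clockwise side of all nests, between -2.0 and -1.6. Friction of 0.2 N m keeps it where it is left (2.5 N at 80 mm from the pivot turns it). It passes freely above connector and blanks.
- bar (a point): Centre of the arm's straight part, 80 mm from the pivot; x points outward along the arm. An aluminium bar 18 mm wide, underside 82 mm and top 96 mm above the table, from the hub to a round boss 26 mm in diameter that carries the plunger, 130 mm from the pivot.
- plunger (a joint): Downward travel (m) of the spring plunger at the arm's end: 0 when up, 0.012 the limit of its range. It takes about 1 N to start and 4 N at 10 mm; over the connector its foot meets the connector's top at about 10 mm, which is fully down. Springs back by itself.
- cap (a point): Centre of the top face of the plunger's black round cap, 28 mm in diameter and 10 mm thick, on the arm's end; 122 mm above the table when up. Below it 16 mm of bare 10 mm rod show above the arm.
- foot (a point): Centre of the underside of the plunger's foot, a 22 mm steel disc under the arm's end, straight below the cap; 64 mm above the table when up.
- connector: The connector waiting in a nest: loose, nickel-plated, 32 mm square flange 4 mm thick with a round ribbed barrel 26 mm in diameter standing on it, 34 mm tall in all, about 90 g. Origin at the centre of its underside, 20 mm above the table, z up. Which nest it is in varies.
- blank_a: Flat steel blanking square, 32 x 32 x 5 mm, lying loose in one of the other nests; origin at the centre of its underside. Leave it there.
- blank_b: Flat steel blanking square, 32 x 32 x 5 mm, lying loose in one of the other nests; origin at the centre of its underside. Leave it there.
- blank_c: Flat steel blanking square, 32 x 32 x 5 mm, lying loose in one of the other nests; origin at the centre of its underside. Leave it there.
- spare_a: Spare connector of the same kind, standing loose on the left far corner of the fixture's base, not in a nest; origin at the centre of its underside. Leave alone.
- spare_b: Spare connector standing on the table to the right of the fixture; origin at the centre of its underside. Leave alone.
- tin: Open white square tin, 75 x 75 x 100 mm, on the table to the left; origin at the centre of its underside. Leave alone.
- driver: Screwdriver lying on the table to the right; leave alone.
- marker: Grey marker, 12 mm thick and about 130 mm long, lying on the table to the left; leave alone.

How it is judged:
On the way, in this order (a step that is already met when the one before it is completed fails the run):
1. the swing arm is at rest with the plunger over the connector (axes within 6 mm), the plunger still up (horizontal distance between foot and connector below 0.006 m and value of joint plunger below 0.002 m and velocity of joint swing_arm between -0.05 and 0.05 rad/s), for 0.3 s.
2. the plunger is pressed down more than 8 mm, onto the connector (horizontal distance between foot and connector below 0.006 m and value of joint plunger above 0.008 m), for 0.1 s.
At the end, for the whole second after the job is handed in: The arm rests with the plunger's axis within 6 mm of the connector's, the plunger is back up (within 2 mm), the connector is flat in its nest (moved less than 5 mm, tilted less than 0.08 rad), blanks within 6 mm and the other things within 20 mm of where they started (all of step 1 and distance of connector from where it was at the start of the episode below 0.005 m and angle between connector's own z axis and vertical below 0.08 rad and linear speed of connector below 0.02 m/s and distance of each of blank_a, blank_b, blank_c from where it was at the start of the episode below 0.006 m and distance of each of spare_a, spare_b, tin, driver, marker from where it was at the start of the episode below 0.02 m); the robot touches nothing.
It fails at once if the plunger is pressed (more than 4 mm) while it is more than 10 mm off the connector (horizontal distance between foot and connector above 0.01 m and value of joint plunger above 0.004 m).
It fails at once if the connector is lifted or knocked out of its nest (moved more than 8 mm) (distance of connector from where it was at the start of the episode above 0.008 m).
It fails at once if a blank is lifted or moved more than 8 mm (distance of any of blank_a, blank_b, blank_c from where it was at the start of the episode above 0.008 m).
It fails at once if a spare connector, the tin, the screwdriver or the marker is moved more than 25 mm (distance of any of spare_a, spare_b, tin, driver, marker from where it was at the start of the episode above 0.025 m).
It also fails if it takes over 51 s, if anything falls off the work surface, if the arm or the gripper's body presses on something with over 40 N, if the wrist force passes 120 N, or if a joint passes its speed limit or range.

## Robot

A 6-joint arm with a two-finger parallel gripper is mounted at the origin on the work surface. World frame = base frame: x ahead of the robot, y to its left, z up, the work surface at z = 0. Lengths are in m, angles in rad, forces in N, time in s.
With the tool pointing down it reaches from about 0.3 to 0.875 m from the base axis. Payload 6.4 kg.
Tool frame: the origin (TCP) lies between the finger pads; the fingertips stand 14 mm ahead of it and the grasp point (between the pads) lies 5 mm behind it; z points along the fingers, y is the direction in which the jaws open and shut (so a half turn about z gives the same grasp; the last joint's range is limited). The gripper opens to 85 mm and grips with 20 to 120 N. Pads are 22 mm wide; open, the fingers measure 114 mm over their backs; the gripper's body (76 mm by 85 mm) begins 54 mm behind the grasp point. The pads swing forward as they close: fully open they stand 13 mm farther back than shut.
Start: joints at [0.972, 0.181, 1.607, -0, 1.354, -0.206], TCP at [0.22, 0.531, 0.245] pointing down, gripper open.
Joint ranges: [-2.99, 2.99], [-0.89, 2.07], [0.3, 2.58], [-1.14, 4.28], [0, 2.63], [-3.12, 3.12]. Speed limits (rad/s): [2.57, 2.57, 3.01, 3.14, 3.14, 3.14].

## Interface

Orientations are given as a unit quaternion [x, y, z, w].
In Python, from plant import robot gives the robot as it stands.
- The arm moves only by the tool apply_moves, never from a script. Its argument "targets" is a list of rows, each a list of 7 numbers: the turn, a rotation vector about the tool's x, y, z in rad, then the shift along the tool's x, y, z in cm, then the finger opening in cm, from 0 to 8.54. A call has 1 to 12 rows; each row is the pose to reach, as a shift and turn from the pose measured when the call began, along the tool's axes at that moment; what a row does not reach only later rows make up. A row lasts 1/10 s, in which the tool goes at most 50 mm and 8.59 degrees, less where a joint would pass 70% of its speed; a pose out of reach is approached as far as the arm can. A call with a gripper value outside its range is refused whole. The fingers move at their own pace and stop on an object; "force" is the grip in N (left out, the last holds). Time passes only in rows, so rows that repeat a pose let the fingers close. It gives the time, the measured TCP pose, the force and the opening at its end, in the units of the state.
- robot.sense(): the state, without advancing time (a new reading comes with each control period).
- robot.get_image(name): name is "scene" or "top"; returns (picture, depth): 400x640x3 uint8, red, green, blue; 400x640 float32, m along the optical axis (not along the pixel's ray), 0 where there is no reading.
- robot.camera_model(name): a dict with "intrinsics" (3x3 intrinsics, pixels), "extrinsics" (4x4, takes a point from camera to world coordinates). Camera axes: x right, y down, z forward; pixel columns grow to the right and rows downward; lengths in m; the calibration is good to about 2 mm. A picture is of the moment at which its call begins. camera_model takes no time and is no camera call.
- robot.job_done(): hands the job in, once; it reports no verdict.
Trained networks look in the newest picture that a camera, given by its name, has taken for a name from the list of things; names that differ only in an ending like _2 or _b are one class to them, and where a whole thing is asked for, a point or a joint stands for the part that bears it (a point fixed in the world has none). Each returns a list of dicts, best first, with "conf" (0 to 1); they miss things now and then, are a little off and sometimes report something else, mostly with a low value. They report only what shows in the picture. A call takes as long as a camera call.
- robot.trace(label, camera): "mask" (400x640 bool, what is visible of it) and "rect" ([left, top, width, height] in pixels, round what is visible of it).
The state is a dict: "time_s": time; "joints": joint angles; "joint_vel": joint speeds; "joint_efforts": joint torques, N m; "eef_pos": TCP position; "tool_rot": TCP orientation; "contact_force": force on the tool from outside, world axes, zero at the start; "moment": the same for the moment, N m; "opening": finger opening in m.
Only numpy, scipy, OpenCV 4.12 (cv2) and the standard library are available. Lean on these libraries where they do the work, as an engineer would, in place of code of your own. Each camera call takes 0.05 s, during which the arm holds its last target. There are 200 camera calls.

## Working session

There is one attempt and no reset: what is moved stays moved. The work goes in short steps, Python scripts to look and compute and a tool call to move; the robot and the scene stay as the last step left them, time stands still between calls to the robot, and variables do not carry over. Pictures are saved under pics/ and viewed, about 8 in all and at most 12, crops included, and the job is handed in when it is done.

Besides the shell and the picture viewer there is one more tool, called after "Call:" as name([rows], argument=value, ...), one row to a line, values as JSON. apply_moves: Moves the arm, as the interface text tells. Its arguments: {"type":"object","properties":{"targets":{"type":"array","items":{"type":"array","items":{"type":"number"}}},"force":{"type":"number"}},"required":["targets"]}

```bash
mkdir -p pics
cat > h.py <<'E'
import numpy as np, cv2
from plant import robot
from scipy.spatial.transform import Rotation as R
def snap(n,fn=None):
    im,d=robot.get_image(n)
    if fn: cv2.imwrite('pics/'+fn,im[:,:,::-1])
    return im,d
def cloud(n,d):
    m=robot.camera_model(n);K=np.array(m['intrinsics']);T=np.array(m['extrinsics'])
    v,u=np.mgrid[:d.shape[0],:d.shape[1]]
    P=np.stack([(u-K[0,2])/K[0,0]*d,(v-K[1,2])/K[1,1]*d,d],-1)
    W=P@T[:3,:3].T+T[:3,3]; W[d==0]=np.nan
    return W
def pix(n,u,v,z):
    "pixel ray cut with plane z"
    m=robot.camera_model(n);K=np.array(m['intrinsics']);T=np.array(m['extrinsics'])
    r=T[:3,:3]@np.linalg.solve(K,[u,v,1]);return T[:3,3]+r*(z-T[2,3])/r[2]
def proj(n,p):
    m=robot.camera_model(n);K=np.array(m['intrinsics']);T=np.linalg.inv(np.array(m['extrinsics']))
    q=K@(T[:3,:3]@np.array(p)+T[:3,3]);return q[:2]/q[2]
def rel(p):
    "world target -> shift in tool axes, cm"
    s=robot.sense();return R.from_quat(s['tool_rot']).inv().apply(np.array(p)-s['eef_pos'])*100
E
python3 - <<'E'
from h import *
np.set_printoptions(precision=4,suppress=True)
for n in('scene','top'):
    im,d=snap(n,n+'0.png')
    m=robot.camera_model(n);print(n,m['intrinsics'],m['extrinsics'])
    W=cloud(n,d)
    for l in('connector','fixture','swing_arm','cap','blank_a','bar'):
        for r in robot.trace(l,n):
            w=W[r['mask']];print(l,round(r['conf'],2),r['rect'],np.nanmedian(w,0),np.nanpercentile(w[:,2],[2,98]))
s=robot.sense();print(s)
E
```

```text
scene [[408.7761   0.     320.2637]
 [  0.     408.7761 199.4135]
 [  0.       0.       1.    ]] [[ 0.3489  0.6425 -0.6822  1.3468]
 [ 0.937  -0.2537  0.2402 -0.2997]
 [-0.0187 -0.723  -0.6906  0.9166]
 [ 0.      0.      0.      1.    ]]
connector 0.51 [332.0, 210.5, 13.1, 17.7] [0.5766 0.0258 0.0358] [0.0194 0.0564]
fixture 0.74 [236.7, 193.4, 134.9, 95.6] [ 0.5862 -0.1076  0.0203] [0.0036 0.1005]
swing_arm 0.68 [243.4, 197.5, 56.3, 19.4] [ 0.5051 -0.1653  0.0952] [-0.0008  0.1236]
cap 0.52 [242.3, 199.4, 9.3, 17.4] [ 0.4957 -0.2196  0.1207] [0.0518 0.126 ]
cap 0.42 [242.7, 196.5, 55.6, 23.1] [ 0.5073 -0.1705  0.0957] [0.0702 0.1238]
blank_a 0.52 [291.6, 248.5, 20.0, 11.5] [ 0.6525 -0.1186  0.0252] [0.0211 0.0286]
bar 0.83 [243.2, 199.8, 58.5, 20.9] [ 0.508  -0.1649  0.0957] [0.0717 0.1237]
top [[384.3353   0.     317.5286]
 [  0.     384.3353 198.087 ]
 [  0.       0.       1.    ]] [[ 0.0294 -0.9939  0.1064  0.4398]
 [-0.9995 -0.0299 -0.0029  0.0031]
 [ 0.0061 -0.1063 -0.9943  1.1655]
 [ 0.      0.      0.      1.    ]]
fixture 0.79 [285.0, 152.9, 119.3, 83.6] [ 0.5704 -0.0861  0.
[... 435 characters left out ...]
.7, 219.5, 9.2, 8.1] [ 0.4901 -0.2154  0.1211] [0.112  0.1254]
blank_a 0.56 [351.4, 165.2, 11.1, 8.6] [ 0.65   -0.1169  0.0246] [0.0202 0.0298]
bar 0.61 [343.4, 204.3, 59.5, 24.6] [ 0.5067 -0.1558  0.0971] [0.0874 0.1237]
{'time_s': 0.7, 'joints': array([ 0.9717,  0.1807,  1.607 , -0.    ,  1.3538, -0.2063]), 'joint_vel': array([-0.001 , -0.0009,  0.002 , -0.0005, -0.0001,  0.0005]), 'joint_efforts': array([  0.0002, -44.4733, -35.161 ,  -0.0002,   0.0008,   0.    ]), 'eef_pos': array([0.2201, 0.5312, 0.2453]), 'tool_rot': array([0.1951, 0.9808, 0.    , 0.    ]), 'contact_force': array([ 0.2385,  0.1552, -0.6277]), 'moment': array([ 0.0174, -0.0486, -0.0452]), 'opening': 0.08532698891923915}
```

Run:
```python
import cv2,numpy as np
a=cv2.imread('pics/scene0.png')[150:330,200:440];b=cv2.imread('pics/top0.png')[130:270,250:480]
a=cv2.resize(a,None,fx=3.3,fy=3.3,interpolation=2);b=cv2.resize(b,None,fx=3.4,fy=3.4,interpolation=2)
cv2.imwrite('pics/sc.png',a);cv2.imwrite('pics/tc.png',b)
```

```text
(no output)
```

View pics/sc.png

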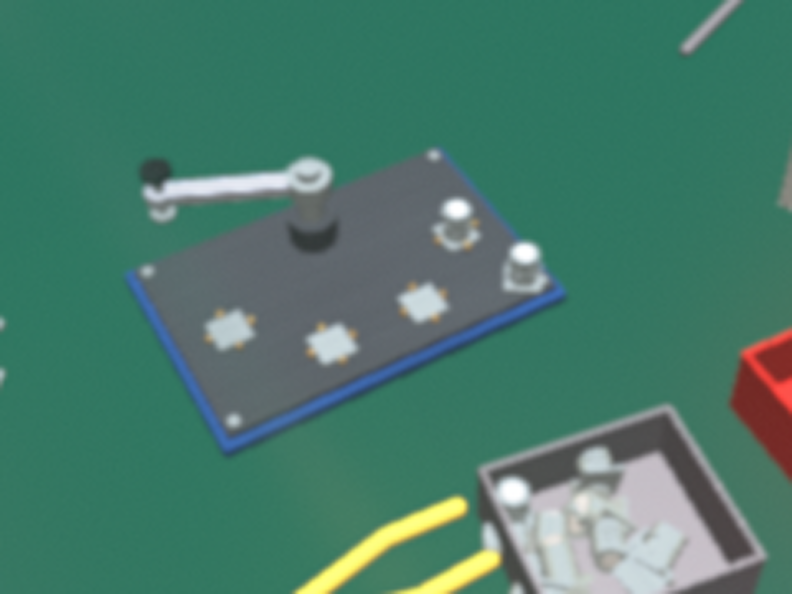

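View pics/tc.png

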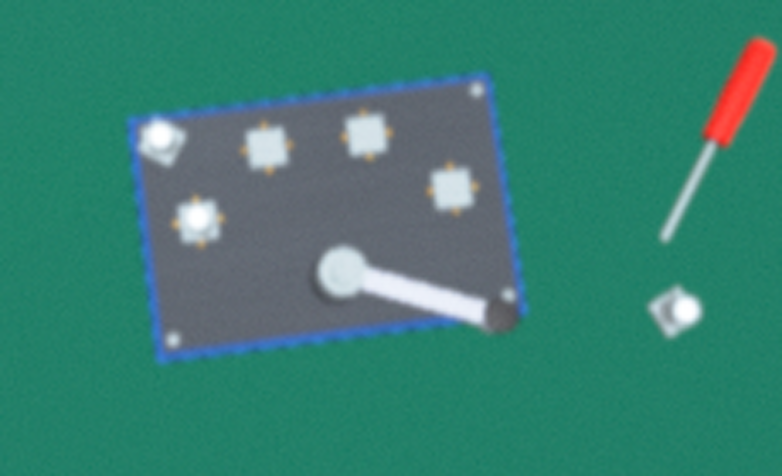

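The connector is in the left nest (+60°; scene crop about (457,225), top crop (198,222)). The other three nests hold blanks, and the second connector, on the left far corner, is spare_a. The arm is parked to the right. Next I fit the fixture pose.

```bash
cat > fit.py <<'E'
from h import *
np.set_printoptions(precision=4,suppress=True)
def blobs(n,im,c,thr,z,r=6):
    "centroid of bright/dark pixels near guessed pixel c"
    x,y=[int(round(t)) for t in c]
    s=im[y-r:y+r+1,x-r:x+r+1].astype(float).min(2)
    w=np.clip(s-thr,0,None);yy,xx=np.mgrid[y-r:y+r+1,x-r:x+r+1]
    return pix(n,(w*xx).sum()/w.sum(),(w*yy).sum()/w.sum(),z)
def cv(n,x,y): return ((x+.5)/3.4-.5+250,(y+.5)/3.4-.5+130) if n=='top' else ((x+.5)/3.3-.5+200,(y+.5)/3.3-.5+150)
E
python3 - <<'E'
from fit import *
from scipy.optimize import least_squares
C={'top':dict(b=[(452,189),(367,135),(266,148)],con=(198,218),hub=(342,271)),'scene':dict(b=[(231,329),(332,343),(423,302)],con=(457,209),hub=(310,173))}
S={n:cv2.imread(f'pics/{n}0.png')[:,:,::-1] for n in C}
res={}
for n in C:
    B=np.array([blobs(n,S[n],cv(n,*p),110,.025,8) for p in C[n]['b']])
    t=blobs(n,S[n],cv(n,*C[n]['con']),215,.054,5)
    print(n,'blanks',B,'con',t,'d',np.linalg.norm(B[0]-B[1]),np.linalg.norm(B[2]-B[1]),'want',.26*np.sin(np.radians(20)))
    print('hub rough',pix(n,*cv(n,*C[n]['hub']),.108))
    P=np.vstack([B,t])[:,:2];a=np.radians([-60,-20,20,60])
    f=lambda q:np.r_[(q[:2]+.13*np.c_[np.cos(a+q[2]),np.sin(a+q[2])]-P).ravel()]
    s=least_squares(f,[.53,-.09,.1]);print('pivot',s.x[:2],'yaw',np.degrees(s.x[2]),'resid mm',s.fun.reshape(-1,2)*1000)
    im,d=robot.get_image(n);W=cloud(n,d).reshape(-1,3)
    h=W[(W[:,2]>.088)&(W[:,2]<.130)&(np.hypot(W[:,0]-s.x[0],W[:,1]-s.x[1])<.16)]
    r=h[:,:2]-s.x[:2];rr=np.hypot(*r.T);m=(rr>.03)&(rr<.11)
    an=np.arctan2(r[m,1],r[m,0]);print('arm angle world deg',np.degrees(np.median(an)),m.sum(),'z',np.median(h[m,2]))
    k=h[:,2]>.115;print('cap pts',np.median(h[k],0),k.sum())
E
```

```text
top blanks [[ 0.607  -0.194   0.025 ]
 [ 0.6529 -0.1174  0.025 ]
 [ 0.6387 -0.0295  0.025 ]] con [0.5714 0.0289 0.054 ] d 0.08932375876640186 0.08908909542422408 want 0.08892523726467387
hub rough [ 0.5244 -0.0912  0.108 ]
pivot [ 0.5251 -0.0928] yaw 9.084233368966967 resid mm [[ 0.0778  0.3573]
 [-0.1504  0.0294]
 [-0.0417 -0.1191]
 [ 0.1143 -0.2675]]
arm angle world deg -106.12967440832907 189 z 0.09524583370967465
cap pts [ 0.4903 -0.2178  0.1213] 84
scene blanks [[ 0.604  -0.1939  0.025 ]
 [ 0.6502 -0.1177  0.025 ]
 [ 0.6361 -0.0299  0.025 ]] con [0.5678 0.0292 0.054 ] d 0.08906227465641813 0.08894794341685044 want 0.08892523726467387
hub rough [ 0.5304 -0.093   0.108 ]
pivot [ 0.5221 -0.0929] yaw 9.133364948253597 resid mm [[ 0.1725  0.1   ]
 [-0.3929  0.2804]
 [-0.4197  0.2531]
 [ 0.64   -0.6336]]
arm angle world deg -100.42745026632694 170 z 0.09590286446873703
cap pts [ 0.4931 -0.2184  0.1219] 65
```

```bash
cat >> h.py <<'E'
PV=np.array([.5236,-.0928])
def rows(L):
    "L: (phi_deg, radius, tangential lead, z) -> tool-frame rows; tool x points to the pivot"
    s=robot.sense();R0=R.from_quat(s['tool_rot'])
    for ph,r,t,z in L:
        a=np.radians(ph);p=np.r_[PV+r*np.array([np.cos(a),np.sin(a)])+t*np.array([-np.sin(a),np.cos(a)]),z]
        x=-np.array([np.cos(a),np.sin(a),0]);zz=np.array([0,0,-1.]);Rt=R.from_matrix(np.c_[x,np.cross(zz,x),zz])
        print(ph,np.round((R0.inv()*Rt).as_rotvec(),3),np.round(R0.inv().apply(p-s['eef_pos'])*100,2))
E
python3 -c "
from h import *
rows([(-105,.08,0,.2)])"
```

```text
-105 [0.   0.   1.44] [-52.97 -53.97   4.53]
```

Call:
apply_moves([
  [0,0,0.72,-26.5,-27,2,5],
  [0,0,1.44,-53,-54,4.5,5],
  [0,0,1.44,-53,-54,4.5,5],
  [0,0,1.44,-53,-54,4.5,5],
  [0,0,1.44,-53,-54,4.5,5],
  [0,0,1.44,-53,-54,4.5,5],
  [0,0,1.44,-53,-54,4.5,5],
  [0,0,1.44,-53,-54,4.5,5],
  [0,0,1.44,-53,-54,4.5,5],
  [0,0,1.44,-53,-54,4.5,5],
  [0,0,1.44,-53,-54,4.5,5],
  [0,0,1.44,-53,-54,4.5,5],
])

```text
time_s: 2.0
eef_pos: [0.4446, -0.0265, 0.2101]
tool_rot: [0.794, 0.608, 0.0, 0.0]
contact_force: [1.2, 0.5, 1.0]
opening: 0.05
```

```bash
python3 -c "
from h import *
print(robot.sense()['joints'])
rows([(-105,.08,0,.2)])"
```

```text
[-3.27324766e-01 -8.33274616e-02  1.95706782e+00  2.42359467e-04
  1.26655210e+00 -6.48159163e-02]
-105 [ 0.001 -0.    -0.001] [-12.35   9.36   1.02]
```

Call:
apply_moves([
  [0,0,0,-6,4.7,0.5,5],
  [0,0,0,-12.3,9.4,1,5],
  [0,0,0,-12.3,9.4,1,5],
  [0,0,0,-12.3,9.4,1,5],
  [0,0,0,-12.3,9.4,1,5],
  [0,0,0,-12.3,9.4,1,5],
])

```text
time_s: 2.6
eef_pos: [0.5029, -0.1686, 0.1999]
tool_rot: [0.794, 0.609, 0.0, -0.0]
contact_force: [-0.2, 0.7, 0.4]
opening: 0.0498
```

Run:
```python
from h import *
print(robot.sense()['joints'])
rows([(-105,.08,0,.2),(-105,.08,0,.087)])
im,d=snap('scene');im2,_=snap('top')
a=cv2.resize(im[130:280,190:390],None,fx=3,fy=3,interpolation=2);b=cv2.resize(im2[130:280,250:470],None,fx=3,fy=3)[:,:,::-1]
cv2.imwrite('pics/s1.png',a[:,:,::-1])
```

```text
[-5.48013465e-01  1.27660643e-01  1.76365672e+00  9.77805725e-04
  1.25034282e+00 -2.85874913e-01]
-105 [ 0.    -0.001 -0.001] [-0.14  0.03 -0.01]
-105 [ 0.    -0.001 -0.001] [-0.15  0.03 11.29]
```

View pics/s1.png

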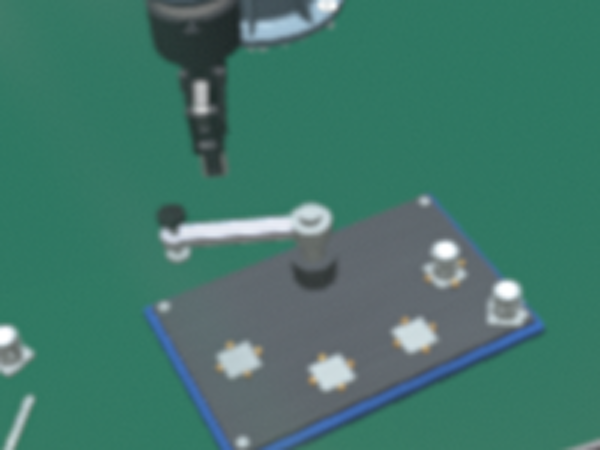

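Call:
apply_moves([
  [0,0,0,0,0,3,5],
  [0,0,0,0,0,6,5],
  [0,0,0,0,0,8,5],
  [0,0,0,0,0,9.5,5],
  [0,0,0,0,0,10.5,5],
  [0,0,0,0,0,11.3,5],
  [0,0,0,0,0,11.3,4],
  [0,0,0,0,0,11.3,4],
  [0,0,0,0,0,11.3,4],
])

```text
time_s: 3.6
eef_pos: [0.5038, -0.1683, 0.0882]
tool_rot: [0.793, 0.609, 0.001, 0.001]
contact_force: [-0.1, -0.5, 1.2]
opening: 0.04
```

Run:
```python
from h import *
rows([(p,.08,.011,.087) for p in range(-100,-34,6)])
```

```text
-100 [ 0.003  0.    -0.086] [-0.07  1.75  0.12]
-94 [ 0.003  0.    -0.191] [0.16 2.56 0.13]
-88 [ 0.003  0.    -0.296] [0.48 3.35 0.13]
-82 [ 0.003  0.001 -0.401] [0.87 4.09 0.13]
-76 [ 0.003  0.001 -0.505] [1.34 4.8  0.13]
-70 [ 0.003  0.001 -0.61 ] [1.88 5.45 0.13]
-64 [ 0.003  0.001 -0.715] [2.49 6.03 0.14]
-58 [ 0.003  0.001 -0.819] [3.15 6.56 0.14]
-52 [ 0.002  0.001 -0.924] [3.87 7.01 0.14]
-46 [ 2.000e-03  1.000e-03 -1.029e+00] [4.62 7.38 0.14]
-40 [ 0.002  0.002 -1.134] [5.42 7.67 0.14]
```

Call:
apply_moves([
  [0,0,-0.05,-0.1,0.9,0.1,4],
  [0,0,-0.09,-0.05,1.75,0.1,4],
  [0,0,-0.19,0.15,2.55,0.1,4],
  [0,0,-0.3,0.5,3.35,0.1,4],
  [0,0,-0.4,0.85,4.1,0.1,4],
  [0,0,-0.5,1.35,4.8,0.1,4],
  [0,0,-0.61,1.9,5.45,0.1,4],
  [0,0,-0.71,2.5,6.05,0.1,4],
  [0,0,-0.82,3.15,6.55,0.1,4],
  [0,0,-0.92,3.85,7.0,0.1,4],
  [0,0,-1.03,4.6,7.4,0.1,4],
  [0,0,-1.13,5.4,7.65,0.1,4],
])

```text
time_s: 4.8
eef_pos: [0.5919, -0.1368, 0.0878]
tool_rot: [0.342, 0.94, -0.001, 0.002]
contact_force: [-1.7, -4.2, -2.2]
opening: 0.0401
```

Run:
```python
from h import *
rows([(p,.08,.011,.087) for p in range(-40,32,6)])
```

```text
-40 [0.    0.004 0.   ] [0.06 0.08 0.08]
-34 [-0.     0.004 -0.104] [0.22 0.91 0.08]
-28 [-0.     0.004 -0.209] [0.46 1.72 0.08]
-22 [-0.     0.004 -0.314] [0.79 2.5  0.08]
-16 [-0.001  0.004 -0.418] [1.2  3.24 0.08]
-10 [-0.001  0.003 -0.523] [1.68 3.93 0.08]
-4 [-0.001  0.003 -0.628] [2.23 4.57 0.08]
2 [-0.001  0.003 -0.733] [2.85 5.15 0.07]
8 [-0.001  0.003 -0.837] [3.52 5.66 0.07]
14 [-0.002  0.003 -0.942] [4.24 6.1  0.07]
20 [-0.002  0.003 -1.047] [5.01 6.46 0.07]
26 [-0.002  0.003 -1.151] [5.81 6.74 0.06]
```

Contact force about 4 N, as expected for the push. I carry on round.

Call:
apply_moves([
  [0,0,-0.1,0.2,0.9,0.1,4],
  [0,0,-0.21,0.45,1.7,0.1,4],
  [0,0,-0.31,0.8,2.5,0.1,4],
  [0,0,-0.42,1.2,3.25,0.1,4],
  [0,0,-0.52,1.7,3.95,0.1,4],
  [0,0,-0.63,2.25,4.55,0.1,4],
  [0,0,-0.73,2.85,5.15,0.1,4],
  [0,0,-0.84,3.5,5.65,0.1,4],
  [0,0,-0.94,4.25,6.1,0.1,4],
  [0,0,-1.05,5.0,6.45,0.1,4],
  [0,0,-1.15,5.8,6.75,0.1,4],
])

```text
time_s: 5.9
eef_pos: [0.5921, -0.0485, 0.0877]
tool_rot: [-0.226, 0.974, -0.003, 0.003]
contact_force: [1.8, -2.1, -1.2]
opening: 0.0399
```

```bash
cat > arm.py <<'E'
from h import *
def arm():
    for n in('top','scene'):
        im,d=snap(n,f'{n}_{robot.sense()["time_s"]:.1f}.png');W=cloud(n,d)
        for l in('cap','swing_arm','connector'):
            for r in robot.trace(l,n)[:2]:
                w=W[r['mask']]; 
                if l=='cap': w=w[(w[:,2]>.115)&(w[:,2]<.13)]
                if l=='swing_arm': w=w[(w[:,2]>.09)&(w[:,2]<.1)]
                if l=='connector':w=w[w[:,2]>.048]
                if len(w)<5: continue
                c=(np.nanmax(w,0)+np.nanmin(w,0))/2; c=np.nanmedian(w,0); q=c[:2]-PV
                print(n,l,round(r['conf'],2),np.round(c,4),'ang %.1f r %.4f'%(np.degrees(np.arctan2(q[1],q[0])),np.hypot(*q)))
E
python3 - <<'E'
from arm import *
print(robot.sense()['joints'])
arm()
rows([(p,.08,.011,.087) for p in range(26,62,4)])
E
```

```text
[-2.80250710e-01  4.02328777e-01  1.67408819e+00 -2.30612963e-03
  1.05831790e+00 -2.30634689e+00]
top swing_arm 0.41 [ 0.5488 -0.0797  0.0963] ang 27.4 r 0.0284
scene cap 0.68 [ 0.6438 -0.0364  0.1225] ang 25.1 r 0.1328
scene cap 0.32 [ 0.6421 -0.0367  0.1226] ang 25.3 r 0.1311
scene swing_arm 0.59 [ 0.6143 -0.05    0.0962] ang 25.2 r 0.1003
scene connector 0.44 [0.5732 0.0281 0.0537] ang 67.7 r 0.1307
scene connector 0.23 [ 0.6451 -0.0373  0.1193] ang 24.6 r 0.1336
26 [-0.003  0.002 -0.003] [ 0.02  0.03 -0.03]
30 [-0.003  0.001 -0.073] [ 0.11  0.58 -0.03]
34 [-0.003  0.001 -0.142] [ 0.25  1.13 -0.03]
38 [-0.003  0.001 -0.212] [ 0.42  1.67 -0.03]
42 [-0.003  0.001 -0.282] [ 0.63  2.19 -0.04]
46 [-0.003  0.001 -0.352] [ 0.88  2.7  -0.04]
50 [-0.003  0.001 -0.422] [ 1.16  3.18 -0.04]
54 [-0.004  0.001 -0.492] [ 1.48  3.65 -0.04]
58 [-0.004  0.001 -0.561] [ 1.83  4.1  -0.04]
```

Call:
apply_moves([
  [0,0,-0.07,0.1,0.6,0,4],
  [0,0,-0.14,0.25,1.15,0,4],
  [0,0,-0.21,0.4,1.65,0,4],
  [0,0,-0.28,0.65,2.2,0,4],
  [0,0,-0.35,0.9,2.7,0,4],
  [0,0,-0.42,1.15,3.2,0,4],
  [0,0,-0.49,1.5,3.65,0,4],
  [0,0,-0.56,1.85,4.1,0,4],
  [0,0,-0.56,1.85,4.1,0,4],
])

```text
time_s: 7.2
eef_pos: [0.5565, -0.0192, 0.0867]
tool_rot: [-0.484, 0.875, -0.002, 0.001]
contact_force: [-0.5, -0.5, 0.0]
opening: 0.0402
```

Run:
```python
from arm import *
print(robot.sense()['joints'])
arm()
rows([(p,.08,.011,.087) for p in (58,60,62,64,66,67,68,69)])
```

```text
[-2.46968923e-01  3.34736287e-01  1.77054544e+00 -1.62923041e-03
  1.03262230e+00 -2.82766063e+00]
scene cap 0.47 [0.5959 0.015  0.1219] ang 56.1 r 0.1298
scene swing_arm 0.87 [ 0.5544 -0.0522  0.0959] ang 52.7 r 0.0509
58 [-0.003 -0.    -0.002] [-0.03 -0.01 -0.06]
60 [-0.003 -0.001 -0.037] [ 0.02  0.26 -0.06]
62 [-0.003 -0.001 -0.072] [ 0.07  0.54 -0.06]
64 [-0.003 -0.001 -0.107] [ 0.13  0.82 -0.06]
66 [-0.003 -0.001 -0.142] [ 0.21  1.09 -0.06]
67 [-0.003 -0.001 -0.159] [ 0.25  1.22 -0.06]
68 [-0.003 -0.001 -0.177] [ 0.29  1.36 -0.06]
69 [-0.003 -0.001 -0.194] [ 0.33  1.49 -0.06]
```

Call:
apply_moves([
  [0,0,-0.03,0,0.25,0,4],
  [0,0,-0.07,0.05,0.55,0,4],
  [0,0,-0.1,0.15,0.8,0,4],
  [0,0,-0.14,0.2,1.1,0,4],
  [0,0,-0.16,0.25,1.2,0,4],
  [0,0,-0.16,0.25,1.2,0,4],
  [0,0,-0.16,0.2,0.6,0,4],
  [0,0,-0.16,0.2,0.6,0,4],
])

```text
time_s: 8.4
eef_pos: [0.5509, -0.018, 0.0865]
tool_rot: [-0.552, 0.834, -0.002, 0.001]
contact_force: [0.2, -0.4, 1.3]
opening: 0.0397
```

Run:
```python
from arm import *
print(robot.sense()['joints'],robot.sense()['eef_pos'])
arm()
rows([(p,.08,.011,.087) for p in (67,68,69,70)])
t=robot.sense()['time_s']
im,_=snap('scene');im2,_=snap('top')
a=cv2.resize(im[170:270,250:390],None,fx=4,fy=4,interpolation=2);b=cv2.resize(im2[140:240,270:390],None,fx=4,fy=4,interpolation=2)
cv2.imwrite('pics/both1.png',cv2.resize(np.hstack([a,b]),None,fx=.75,fy=.75)[:,:,::-1])
```

```text
[-2.47360970e-01  3.24590649e-01  1.78487972e+00 -1.59454047e-03
  1.02891249e+00 -2.98704865e+00] [ 0.55085976 -0.01804154  0.08648973]
scene cap 0.59 [0.577  0.0258 0.1216] ang 65.8 r 0.1301
scene swing_arm 0.67 [ 0.5458 -0.0494  0.0962] ang 62.9 r 0.0487
67 [-0.003 -0.001  0.001] [-0.05  0.61 -0.06]
68 [-0.003 -0.001 -0.017] [-0.03  0.75 -0.06]
69 [-0.003 -0.001 -0.034] [-0.01  0.89 -0.07]
70 [-0.003 -0.001 -0.051] [ 0.02  1.03 -0.07]
```

View pics/both1.png

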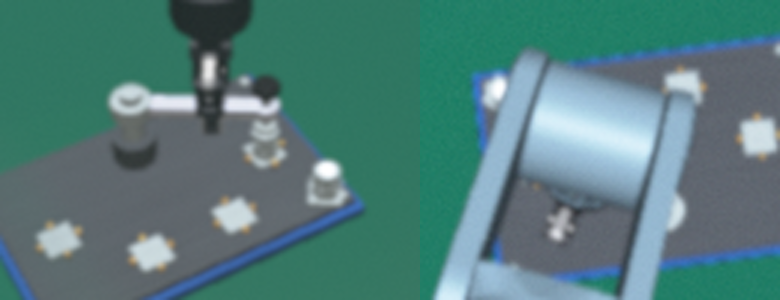

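The arm is about 2.5–3° short of the connector (cap at image (266,88), connector below it at (264,150)). I give one more small push, then lift clear to check.

Call:
apply_moves([
  [0,0,0,0,0.3,0,4],
  [0,0,-0.02,0,0.6,0,4],
  [0,0,-0.03,0,0.75,0,4],
  [0,0,-0.03,0,0.85,0,4],
  [0,0,-0.03,0,0.95,0,4],
  [0,0,-0.03,0,0.95,0,4],
  [0,0,-0.03,0,0.0,0,4],
  [0,0,-0.03,0,0.0,0,4],
  [0,0,-0.03,0,0.0,-3,4],
  [0,0,-0.03,0,0.0,-6,4],
  [0,0,-0.03,0,0.0,-10,4],
  [0,0,-0.03,0,0.0,-11,4],
])

```text
time_s: 10.1
eef_pos: [0.5524, -0.018, 0.2012]
tool_rot: [-0.565, 0.825, -0.004, 0.003]
contact_force: [0.9, -0.5, 0.6]
opening: 0.0399
```

Call:
apply_moves([
  [0,0,0,0,-4,0,0],
  [0,0,0.1,0,-8,0,0],
  [0,0,0.2,0,-12,0,0],
  [0,0,0.3,0,-16,0,0],
  [0,0,0.4,0,-20,0,0],
  [0,0,0.5,0,-24,0,0],
  [0,0,0.6,0,-26,0,0],
  [0,0,0.7,0,-26,0,0],
  [0,0,0.8,0,-26,0,0],
])

```text
time_s: 11.0
eef_pos: [0.7947, -0.1126, 0.2014]
tool_rot: [-0.197, 0.98, -0.002, 0.003]
contact_force: [-0.1, -0.4, 0.1]
opening: 0.0
```

Run:
```python
from arm import *
print(robot.sense()['joints'],robot.sense()['eef_pos'])
arm()
im,_=snap('scene');im2,_=snap('top')
a=cv2.resize(im[170:270,250:390],None,fx=4,fy=4,interpolation=2);b=cv2.resize(im2[140:240,270:390],None,fx=4,fy=4,interpolation=2)
cv2.imwrite('pics/both2.png',cv2.resize(np.hstack([a,b]),None,fx=.75,fy=.75)[:,:,::-1])
```

```text
[-2.87674322e-01  7.18759629e-01  9.53012791e-01 -9.60778633e-04
  1.46274580e+00 -2.25402187e+00] [ 0.79466453 -0.11258216  0.20137874]
scene cap 0.66 [0.5763 0.0282 0.1211] ang 66.5 r 0.1320
scene swing_arm 0.78 [ 0.5424 -0.0874  0.0966] ang 16.0 r 0.0195
```

View pics/both2.png

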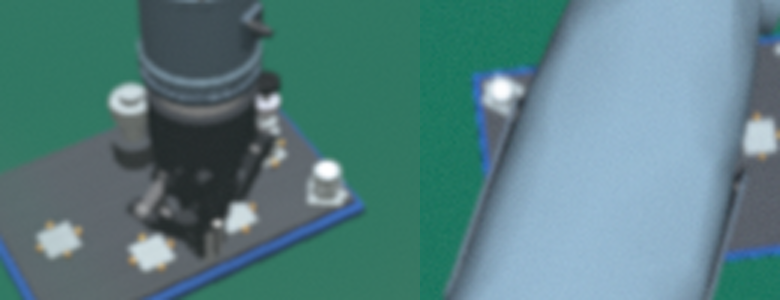

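```bash
python3 -c "
from h import *
print(rel([.2,-.4,.2]))"
```

```text
[ 6.59853061e+01 -3.29071510e+00 -5.26783745e-02]
```

Call:
apply_moves([
  [0,0,0.1,5,0,0,0],
  [0,0,0.2,10,0,0,0],
  [0,0,0.3,66,-3,0,0],
  [0,0,0.4,66,-3,0,0],
  [0,0,0.5,66,-3,0,0],
  [0,0,0.5,66,-3,0,0],
  [0,0,0.5,66,-3,0,0],
  [0,0,0.5,66,-3,0,0],
  [0,0,0.5,66,-3,0,0],
  [0,0,0.5,66,-3,0,0],
  [0,0,0.5,66,-3,0,0],
  [0,0,0.5,66,-3,0,0],
])

```text
time_s: 12.7
eef_pos: [0.2517, -0.3713, 0.2005]
tool_rot: [0.049, 0.999, -0.002, 0.005]
contact_force: [-0.1, -1.8, 0.9]
opening: -0.0001
```

Run:
```python
from arm import *
print(robot.sense()['joints'],robot.sense()['eef_pos'])
arm()
im,_=snap('scene');im2,_=snap('top')
a=cv2.resize(im[170:270,250:390],None,fx=4,fy=4,interpolation=2);b=cv2.resize(im2[140:240,270:390],None,fx=4,fy=4,interpolation=2)
cv2.imwrite('pics/both3.png',cv2.resize(np.hstack([a,b]),None,fx=.75,fy=.75)[:,:,::-1])
```

```text
[-1.2462216  -0.07017874  1.96562817  0.00804833  1.23781528 -2.72156572] [ 0.25166734 -0.37129394  0.20049195]
top cap 0.73 [0.5689 0.0293 0.1212] ang 69.6 r 0.1302
top swing_arm 0.9 [ 0.5441 -0.0382  0.0958] ang 69.4 r 0.0584
scene swing_arm 0.65 [ 0.5488 -0.0363  0.0957] ang 65.9 r 0.0619
scene connector 0.65 [ 0.5559 -0.0186  0.0954] ang 66.5 r 0.0809
```

View pics/both3.png

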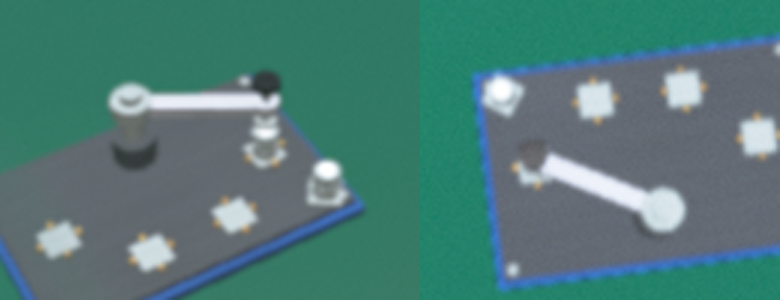

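```bash
cat > capm.py <<'E'
from fit import *
from scipy.ndimage import label
FR={'top':([.5251,-.0928],9.084),'scene':([.5221,-.0929],9.133)}
def cap(n,im,d,guess):
    # cap rim from depth: pixels within 5 mm of z=.122; area centroid of the top disc
    W=cloud(n,d);m=(abs(W[...,2]-.122)<.006)&(np.hypot(W[...,0]-guess[0],W[...,1]-guess[1])<.025)
    c,_=cv2.minEnclosingCircle(np.argwhere(m)[:,::-1].astype(np.float32).reshape(-1,1,2))
    v,u=np.argwhere(m).mean(0); 
    # dark pixels
    x,y=[int(round(t)) for t in proj(n,[*guess,.122])];r=9
    g=im[y-r:y+r+1,x-r:x+r+1].max(2).astype(float);w=np.clip(85-g,0,None);yy,xx=np.mgrid[y-r:y+r+1,x-r:x+r+1]
    for k,q in dict(depth=pix(n,u,v,.122),dark=pix(n,(w*xx).sum()/w.sum(),(w*yy).sum()/w.sum(),.118)).items():
        e=q[:2]-FR[n][0];print(n,k,m.sum(),q,'r %.4f ang %.2f (want %.2f)'%(np.hypot(*e),np.degrees(np.arctan2(e[1],e[0])),60+FR[n][1]))
def bar(n,d,ph):
    W=cloud(n,d).reshape(-1,3);e=W[:,:2]-FR[n][0];a=np.radians(ph);r=e@[np.cos(a),np.sin(a)];t=e@[-np.sin(a),np.cos(a)]
    m=(r>.03)&(r<.11)&(abs(t)<.018)&(abs(W[:,2]-.096)<.006)
    b=np.round(r[m],2);tc=[(t[m][b==k].max()+t[m][b==k].min())/2 for k in np.unique(b)]
    print(n,'bar angle',ph+np.degrees(np.median(np.arctan2(t[m],r[m]))),'mid offsets mm',np.array(tc)*1000)
E
python3 - <<'E'
from capm import *
for n in('top','scene'):
    im,d=robot.get_image(n);cap(n,im,d,[.569,.029]);bar(n,d,69.1)
E
```

```text
top depth 79 [0.5687 0.029  0.122 ] r 0.1293 ang 70.30 (want 69.08)
top dark 79 [nan nan nan] r nan ang nan (want 69.08)
top bar angle 70.67761042410831 mid offsets mm [1.4238 1.7687 1.348  2.105  2.0529 1.5723 2.3142 1.7579 2.2873]
scene depth 65 [0.5729 0.0274 0.122 ] r 0.1306 ang 67.12 (want 69.13)
scene dark 65 [0.5688 0.0287 0.118 ] r 0.1302 ang 68.99 (want 69.13)
scene bar angle 65.550062842321 mid offsets mm [-2.4256 -3.3197 -3.5426 -4.0536 -3.2264 -2.9392 -3.7686 -1.4255 -1.1125]capm.py:12: RuntimeWarning: invalid value encountered in scalar divide
  for k,q in dict(depth=pix(n,u,v,.122),dark=pix(n,(w*xx).sum()/w.sum(),(w*yy).sum()/w.sum(),.118)).items():
```

The estimates put the arm at 69.0–70.3° against a wanted 69.1°, which is at most about 2.7 mm off the 6 mm tolerance. I go to press it.

```bash
python3 -c "
from h import *
print(rel([.569,.029,.2]),rel([.569,.029,.16]))"
```

```text
[-27.46847969  42.76704886   0.13010157] [-27.42997327  42.7777297    4.12990196]
```

Call:
apply_moves([
  [0,0,0,-3,4,0,0],
  [0,0,0,-27.5,42.8,0,0],
  [0,0,0,-27.5,42.8,0,0],
  [0,0,0,-27.5,42.8,0,0],
  [0,0,0,-27.5,42.8,0,0],
  [0,0,0,-27.5,42.8,0,0],
  [0,0,0,-27.5,42.8,0,0],
  [0,0,0,-27.5,42.8,0,0],
  [0,0,0,-27.5,42.8,0,0],
  [0,0,0,-27.5,42.8,0,0],
  [0,0,0,-27.5,42.8,0,0],
  [0,0,0,-27.5,42.8,0,0],
])

```text
time_s: 14.5
eef_pos: [0.5697, 0.0314, 0.2007]
tool_rot: [0.046, 0.999, -0.002, 0.004]
contact_force: [-0.4, -0.8, 0.2]
opening: -0.0002
```

```bash
python3 -c "
from h import *
print(rel([.569,.029,.2]),rel([.569,.029,.145]),R.from_quat(robot.sense()['tool_rot']).as_matrix()[:,2])"
```

```text
[ 0.04599651 -0.24189906  0.07363626] [ 0.09410984 -0.2268002   5.57340509] [ 0.00845635 -0.00354287 -0.99995797]
```

Call:
apply_moves([
  [0,0,0,0.05,-0.25,0,0],
  [0,0,0,0.05,-0.25,2.5,0],
  [0,0,0,0.1,-0.25,4.5,0],
  [0,0,0,0.1,-0.25,5.5,0],
  [0,0,0,0.1,-0.25,5.5,0],
  [0,0,0,0.1,-0.25,5.5,0],
  [0,0,0,0.1,-0.25,5.5,0],
])

```text
time_s: 15.2
eef_pos: [0.5697, 0.0282, 0.1471]
tool_rot: [0.047, 0.999, -0.002, 0.005]
contact_force: [0.2, 0.2, 1.0]
opening: -0.0002
```

Run:
```python
from h import *
print(robot.sense()['eef_pos'],robot.sense()['contact_force'])
print(rel([.569,.029,.126]))
im,_=snap('scene')
a=cv2.resize(im[150:260,250:400],None,fx=4,fy=4,interpolation=2)
cv2.imwrite('pics/p1.png',a[:,:,::-1])
```

```text
[0.56968847 0.02823708 0.1471128 ] [0.20194121 0.24717571 1.0331608 ]
[0.0987567  0.07578715 2.11011027]
```

View pics/p1.png

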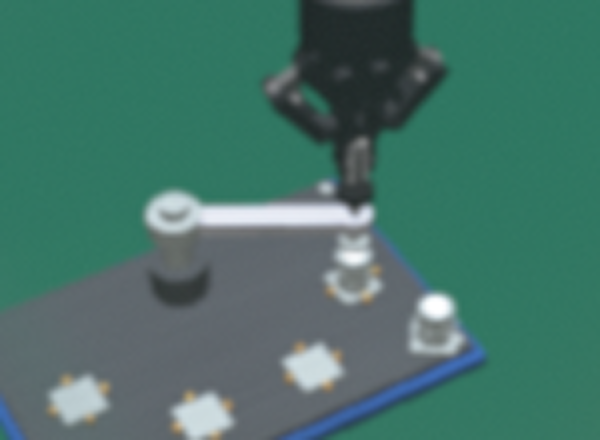

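Fingertips sit centred just above the cap (355,190), with the foot directly above the connector barrel (352,250). I press in stages.

Call:
apply_moves([
  [0,0,0,0,0,0.6,0],
  [0,0,0,0,0,1.0,0],
  [0,0,0,0,0,1.3,0],
  [0,0,0,0,0,1.5,0],
  [0,0,0,0,0,1.5,0],
])

```text
time_s: 15.75
eef_pos: [0.5699, 0.0284, 0.1319]
tool_rot: [0.046, 0.999, -0.002, 0.005]
contact_force: [0.1, 0.1, 3.7]
opening: 0.0002
```

Call:
apply_moves([
  [0,0,0,0,0,0.2,0],
  [0,0,0,0,0,0.4,0],
  [0,0,0,0,0,0.5,0],
  [0,0,0,0,0,0.5,0],
])

```text
time_s: 16.15
eef_pos: [0.57, 0.0284, 0.1269]
tool_rot: [0.046, 0.999, -0.002, 0.005]
contact_force: [-0.4, -0.1, 3.6]
opening: 0.0
```

Call:
apply_moves([
  [0,0,0,0,0,0.1,0],
  [0,0,0,0,0,0.15,0],
  [0,0,0,0,0,0.15,0],
])

```text
time_s: 16.45
eef_pos: [0.5701, 0.0283, 0.1261]
tool_rot: [0.046, 0.999, -0.002, 0.006]
contact_force: [-2.8, 0.5, 7.9]
opening: 0.0
```

The force is rising, so the foot has met the connector. I press slightly more, hold, then retreat straight up.

Call:
apply_moves([
  [0,0,0,0,0,0.1,0],
  [0,0,0,0,0,0.1,0],
  [0,0,0,0,0,0.1,0],
  [0,0,0,0,0,0.1,0],
])

```text
time_s: 16.85
eef_pos: [0.5703, 0.0283, 0.126]
tool_rot: [0.046, 0.999, -0.002, 0.006]
contact_force: [-4.0, -0.4, 10.2]
opening: 0.0002
```

Call:
apply_moves([
  [0,0,0,0,0,-0.4,0],
  [0,0,0,0,0,-0.9,0],
  [0,0,0,0,0,-1.5,0],
  [0,0,0,0,0,-3,0],
  [0,0,0,0,0,-5,0],
  [0,0,0,0,0,-7.5,0],
  [0,0,0,4,-5.5,-8,0],
  [0,0,0,31,-40,-8,0],
  [0,0,0,31,-40,-8,0],
  [0,0,0,31,-40,-8,0],
  [0,0,0,31,-40,-8,0],
  [0,0,0,31,-40,-8,0],
])

```text
time_s: 18.05
eef_pos: [0.3638, -0.1919, 0.2051]
tool_rot: [0.046, 0.999, -0.002, 0.006]
contact_force: [0.0, -0.7, 0.7]
opening: -0.0003
```

```bash
python3 -c "
from h import *
print(rel([.25,-.37,.205]))"
```

```text
[  9.6981385  -18.78287332  -0.03806017]
```

Call:
apply_moves([
  [0,0,0,10,-19,0,0],
  [0,0,0,10,-19,0,0],
  [0,0,0,10,-19,0,0],
  [0,0,0,10,-19,0,0],
  [0,0,0,10,-19,0,0],
  [0,0,0,10,-19,0,0],
  [0,0,0,10,-19,0,0],
])

```text
time_s: 18.75
eef_pos: [0.2467, -0.3716, 0.2049]
tool_rot: [0.046, 0.999, -0.002, 0.006]
contact_force: [0.2, 0.5, -0.8]
opening: 0.0006
```

```bash
python3 -W ignore - <<'E'
from capm import *
S={}
for n in('top','scene'):
    im,d=robot.get_image(n);S[n]=im;cap(n,im,d,[.569,.029]);bar(n,d,69.1)
print(robot.sense()['eef_pos'],robot.sense()['contact_force'])
a=cv2.resize(S['scene'][170:270,250:390],None,fx=4,fy=4,interpolation=2);b=cv2.resize(S['top'][140:240,270:390],None,fx=4,fy=4,interpolation=2)
cv2.imwrite('pics/end.png',cv2.resize(np.hstack([a,b]),None,fx=.75,fy=.75)[:,:,::-1])
E
```

```text
top depth 79 [0.5688 0.0289 0.122 ] r 0.1293 ang 70.23 (want 69.08)
top dark 79 [nan nan nan] r nan ang nan (want 69.08)
top bar angle 70.67904528753863 mid offsets mm [1.2534 1.6308 1.7327 1.8889 1.6613 2.1121 2.0092 1.9541 0.9963]
scene depth 63 [0.5724 0.0274 0.122 ] r 0.1305 ang 67.30 (want 69.13)
scene dark 63 [0.5689 0.0286 0.118 ] r 0.1302 ang 68.91 (want 69.13)
scene bar angle 65.223734625109 mid offsets mm [-3.1353 -2.8017 -2.9357 -1.8874 -2.2749 -2.8167 -2.5105 -2.4779 -0.2753]
[ 0.2474 -0.3709  0.2047] [-0.3374  1.2647 -0.6745]
```

View pics/end.png

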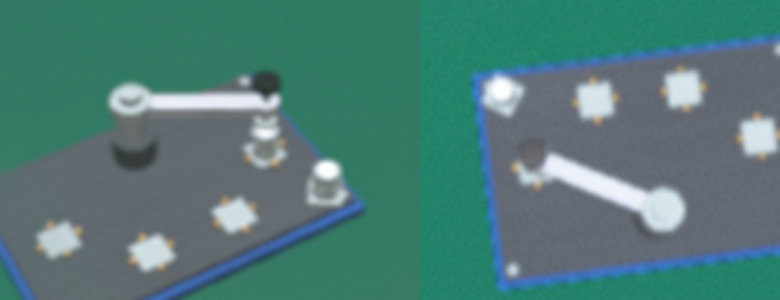

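The final picture shows the arm unmoved, the cap back up at (266,85), the connector upright in its nest at (265,145), and the blanks and spare_a in place. I hand it in.

```bash
python3 -c "
from plant import robot
print(robot.job_done())"
```

```text
the job is handed in; nothing more can be done
None
```

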